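# Find the socket for the coupler nut

## Robot

A 6-joint arm with a two-finger parallel gripper is mounted at the origin on the work surface. World frame = base frame: x ahead of the robot, y to its left, z up, the work surface at z = 0. Lengths are in mm, angles in degrees, forces in N, time in s.
With the tool pointing down it reaches from about 300 to 850 mm from the base axis. Payload 4.2 kg.
Tool frame: the origin (TCP) lies midway between the tips of the shut fingers; the grasp point (between the pads) lies 19 mm behind it; z points along the fingers, x is the direction in which the jaws open and shut, and the axes are right-handed (so a half turn about z gives the same grasp; the last joint's range is limited). The gripper opens to 91 mm and grips with 3 to 60 N. Pads are 32 mm wide; open, the fingers measure 118 mm over their backs; the gripper's body (76 mm by 178 mm) begins 60 mm behind the grasp point.
Start: joints at [-73.625, 18.312, 89.639, -0, 72.044, -1.146], TCP at [173.11, -548.339, 213.976] pointing down, gripper open.
Joint ranges: [-177.97, 177.97], [-48.28, 115.42], [12.27, 149.76], [-77.06, 257.06], [2.81, 150.46], [-146.56, 146.56]. Speed limits (degrees/s): [147.25, 147.25, 180, 180, 180, 180].

## Interface

Orientations are given as [roll, pitch, yaw] about the fixed x, y, z axes, in that order (R = Rz(yaw) Ry(pitch) Rx(roll)).
In Python, from workcell import monitor, vision, job, models gives the robot as it stands.
- The arm moves only by the shell command python3 -m creep 'ROWS' [FORCE]. ROWS is text: rows parted by semicolons, each of 7 numbers parted by spaces: the shift along the world's x, y, z in cm, then the turn, a rotation vector about the world's x, y, z in rad, then the gripper's target within -1 to 1 (shut at 1, half-way at 0, fully open at -1). In form: tx ty tz ax ay az hand; .... A call has 1 to 12 rows; each row shifts and turns the pose as measured when the row begins; what a row does not reach is not made up. A row lasts 1/12 s, in which the tool goes at most 41.7 mm and 7.16 degrees, less where a joint would pass 70% of its speed; a pose out of reach is approached as far as the arm can. A call is refused whole if a number of a shift passes 4.17 or a number of a turn 0.125, either way. A call with a gripper value outside its range is refused whole. The fingers move at their own pace and stop on an object; FORCE is the grip in N (left out, the last holds). Time passes only in rows, so rows that do not move let the fingers close. It gives the time, the measured TCP pose, the force and the opening at its end, in the units of the state.
- monitor.state(): the state, without advancing time (a new reading comes with each control period).
- vision.grab_frame(name): name is "side" or "top"; returns a dict with "img" (480x640x3 uint8, red, green, blue), "mtx" (3x3 intrinsics, pixels), "view" (4x4, takes a point from world to camera coordinates). Camera axes: x right, y down, z forward; pixel columns grow to the right and rows downward; lengths in mm; the calibration is good to about 2 mm. A picture is of the moment at which its call begins. There is no depth.
- job.job_done(): hands the job in, once; it reports no verdict.
Trained networks look in the newest picture that a camera, given by its name, has taken for a name from the list of things; names that differ only in an ending like _2 or _b are one class to them, and where a whole thing is asked for, a point or a joint stands for the part that bears it (a point fixed in the world has none). Each returns a list of dicts, best first, with "confidence" (0 to 1); they miss things now and then, are a little off and sometimes report something else, mostly with a low value. They report only what shows in the picture. A call takes as long as a camera call. They do not tell look-alikes from the thing itself.
- models.search_frame(camera, query): "rect" ([left, top, right, bottom] in pixels, round what is visible of it).
- models.mark_of(camera, query): "at" ([column, row] in pixels: a listed point, or the origin of a listed thing).
The state is a dict: "time_s": time; "qpos": joint angles; "qvel": joint speeds; "effort": joint torques, N m; "ee_pos": TCP position; "ee_rot": TCP orientation; "force": force on the tool from outside, world axes, zero at the start; "torque": the same for the moment, N m; "gripper_width": finger opening in mm.
Only numpy, scipy, OpenCV 4.12 (cv2) and the standard library are available. Lean on these libraries where they do the work, as an engineer would, in place of code of your own. Each camera call takes 0.05 s, during which the arm holds its last target.

## Task

The left-hand coupler of the tube rail on the desk (left as the robot faces it) is due for tightening: out of the three sockets in the tray, find the one that closely fits its hex nut, trying them from the smallest up if you cannot tell by eye, and push it fully home on that nut. Finish while still gripping that socket and pressing it lightly down on the nut, with the other two sockets standing upright in the tray and everything else on the desk left where it was.

Things in the scene. Friction and masses are not known exactly. Their poses are not given: they have to be found in the camera images.
- rail: Fixed steel tube, 48 mm thick, 400 mm long along its y, axis 60 mm above the desk, held by two equal half couplers (yellowish clamps, 91 mm high) 115 mm either side of its middle. Origin: on the desk under its middle; +y is its left end as the robot sees it, -x its front. Each coupler's nut is 50 mm in front of the tube axis, its underside 70 mm above the desk.
- nut_1: One of the two fixed hex nuts, 19 or 24 mm across flats; which is not told: try or look. Any yaw; they swap couplers. Origin: centre of its flange's underside, z up. Flange 33 mm wide, 2.5 mm thick; hexagon from 2.5 to 16.5 mm, top edge chamfered; bolt end (12 or 16 mm thick) up to 24.5 mm. Two flats face its +x and -x. A socket is home on the flange.
- nut_2: One of the two fixed hex nuts, 19 or 24 mm across flats; which is not told: try or look. Any yaw; they swap couplers. Origin: centre of its flange's underside, z up. Flange 33 mm wide, 2.5 mm thick; hexagon from 2.5 to 16.5 mm, top edge chamfered; bolt end (12 or 16 mm thick) up to 24.5 mm. Two flats face its +x and -x. A socket is home on the flange.
- tray: Low open sheet-steel tray with rubber floor, holding the three sockets in a row, 94 x 245 mm (its x and y), rim 14 mm high, walls and floor 2.5 mm thick. Fixed. Origin: centre of its underside on the desk.
- socket_19: Chrome deep socket for 19 mm nuts, 80 mm tall, about 160 g, mouth down in the tray, any yaw. Hex opening 20.5 mm across flats, 34 mm deep. Round skirt 28 mm in diameter up to 38 mm; from 43 mm up a hex neck, 22 mm across flats, to grip. Origin: centre of the mouth (underside), z up; flats of opening and neck are parallel, two face its +x and -x.
- socket_24: Chrome deep socket for 24 mm nuts, 80 mm tall, about 220 g, mouth down in the tray, any yaw. Hex opening 25.5 mm across flats, 34 mm deep. Round skirt 34 mm in diameter up to 38 mm; from 43 mm up a hex neck, 22 mm across flats, to grip. Origin: centre of the mouth (underside), z up; flats of opening and neck are parallel, two face its +x and -x. On a 19 mm nut it goes down but is loose: no fit.
- socket_30: Chrome deep socket for 30 mm nuts, 80 mm tall, about 300 g, mouth down in the tray, any yaw. Hex opening 31.5 mm across flats, 34 mm deep. Round skirt 42 mm in diameter up to 38 mm; from 43 mm up a hex neck, 22 mm across flats, to grip. Origin: centre of the mouth (underside), z up; flats of opening and neck are parallel, two face its +x and -x. Loose on either nut.
- mug: White mug, 80 mm in diameter, 92 mm tall, handle at its +y. Origin: centre of its underside. Not part of the job, leave it.
- pen_pot: Square black pen pot, 80 x 80 x 98 mm, pens to about 150 mm. Origin: centre of its underside. Leave it.
- ratchet: Ratchet handle lying flat, about 260 mm long, 33 mm high; origin under the centre of its round head, handle along its -x. Leave it.
- tape: Dark tape measure, 68 x 36 x 63 mm. Origin: centre of its underside. Leave it.
- mouse: Dark computer mouse, 110 x 60 x 36 mm. Origin: centre of its underside. Leave it.
- end_cap: Spare black plastic tube end cap, 55 mm in diameter, 27 mm high. Origin: centre of its underside. Leave it.
Not all that is in view belongs to the job. What is shaped like the socket_30 but orange is not meant.

How it is judged (in metres and radians):
At the end, for the whole second after the job is handed in: The nut's own size of socket is on the left (+y) coupler's nut: mouth under 5 mm above the flange underside (home 2.5), axes within 3 mm, upright to 0.06 rad; fingers grip it over 2 N, it bears on the nut over 1 N. Other two in the tray: upright to 0.1 rad, mouth within 5.5 mm of its floor (((y of nut_1 in the frame of rail above 0 m and z of socket_19 in the frame of nut_1 below 0.005 m and horizontal distance between socket_19 and nut_1 below 0.003 m and angle between socket_19's own z axis and vertical below 0.06 rad and contact force between the fingers and socket_19 above 2 N and contact force between socket_19 and nut_1 above 1 N and linear speed of each of socket_19, socket_24, socket_30 below 0.02 m/s and x of socket_24 in the frame of tray between -0.045 and 0.045 m and y of socket_24 in the frame of tray between -0.12 and 0.12 m and z of each of socket_24, socket_30 in the frame of tray below 0.008 m and angle between each of socket_24, socket_30's own z axis and vertical below 0.1 rad and x of socket_30 in the frame of tray between -0.045 and 0.045 m and y of socket_30 in the frame of tray between -0.12 and 0.12 m) or (y of nut_2 in the frame of rail above 0 m and z of socket_24 in the frame of nut_2 below 0.005 m and horizontal distance between socket_24 and nut_2 below 0.003 m and angle between socket_24's own z axis and vertical below 0.06 rad and contact force between the fingers and socket_24 above 2 N and contact force between socket_24 and nut_2 above 1 N and linear speed of each of socket_24, socket_19, socket_30 below 0.02 m/s and x of socket_19 in the frame of tray between -0.045 and 0.045 m and y of socket_19 in the frame of tray between -0.12 and 0.12 m and z of each of socket_19, socket_30 in the frame of tray below 0.008 m and angle between each of socket_19, socket_30's own z axis and vertical below 0.1 rad and x of socket_30 in the frame of tray between -0.045 and 0.045 m and y of socket_30 in the frame of tray between -0.12 and 0.12 m))); the arm keeps its last pose, push and grip.
It fails at once if the mug, pen pot, ratchet, tape measure, mouse or end cap was moved by more than 30 mm or tipped by more than 0.5 rad (distance of any of mug, pen_pot, ratchet, tape, mouse, end_cap from where it was at the start of the episode above 0.03 m or angle between any of mug, pen_pot, ratchet, tape, mouse, end_cap's own z axis and vertical above 0.5 rad).
It also fails if it takes over 69 s, if anything falls off the work surface, if the arm or the gripper's body presses on something with over 40 N, if the wrist force passes 120 N, or if a joint passes its speed limit or range.

## Working session

There is one attempt and no reset: what is moved stays moved. The work goes in short steps, Python scripts to look and compute and a shell command to move; the robot and the scene stay as the last step left them, time stands still between calls to the robot, and variables do not carry over. Pictures are saved under pics/ and viewed, and the job is handed in when it is done.

```bash
mkdir -p pics; ls; python3 - <<'E'
from workcell import monitor, vision, job, models
import cv2
s=monitor.state(); print({k:(v if not hasattr(v,'round') else v) for k,v in s.items()})
for c in ("side","top"):
    f=vision.grab_frame(c); cv2.imwrite(f"pics/{c}0.png",f["img"][:,:,::-1]); print(c,f["mtx"],f["view"])
E
```

```text
pics
{'time_s': 0.0, 'qpos': array([-7.36260310e+01,  1.83502234e+01,  8.97082643e+01, -8.27978793e-04,
        7.20439563e+01, -1.14635560e+00]), 'qvel': array([-0.18079449, -0.01398405,  0.01260736,  0.0619641 , -0.0151379 ,
       -0.09403186]), 'effort': array([ 1.11899302e-03, -4.12452900e+01, -2.31975800e+01,  7.27002276e-02,
        4.54129104e-02, -1.38528603e-04]), 'ee_pos': array([ 172.9444922 , -547.82472551,  213.12191239]), 'ee_rot': array([-1.79998738e+02,  1.02439200e-01, -7.24794183e+01]), 'force': array([ 0.25175607, -0.48302827, -0.65869898]), 'torque': array([ 0.05961847,  0.00779767, -0.02081754]), 'gripper_width': 91.06577281566906}
side [[608.71000715   0.         318.95031836]
 [  0.         608.71000715 253.7690768 ]
 [  0.           0.           1.        ]] [[-9.50520108e-01 -3.10202685e-01 -1.69061668e-02  5.21328831e+02]
 [-2.12946463e-01  6.90199711e-01 -6.91576578e-01  1.81955764e+02]
 [ 2.26197543e-01 -6.53757335e-01 -7.22105269e-01  1.04282166e+03]
 [ 0.00000000e+00  0.00000000e+00  0.00000000e+00  1.00000000e+00]]
top [[516.83640455   0.         309.56063988]
 [  0.         516.83640455 235.862221  ]
 [  0.           0.           1.        ]] [[ 1.82287777e-02 -9.99827076e-01  3.67830027e-03 -1.95784280e+01]
 [-9.90725934e-01 -1.85580388e-02 -1.34602089e-01  5.65965035e+02]
 [ 1.34647075e-01 -1.19055592e-03 -9.90892904e-01  9.89337751e+02]
 [ 0.00000000e+00  0.00000000e+00  0.00000000e+00  1.00000000e+00]]
```

View pics/side0.png

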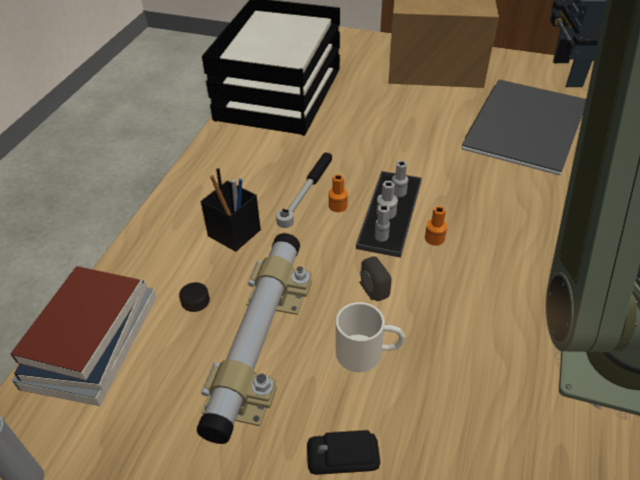

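View pics/top0.png

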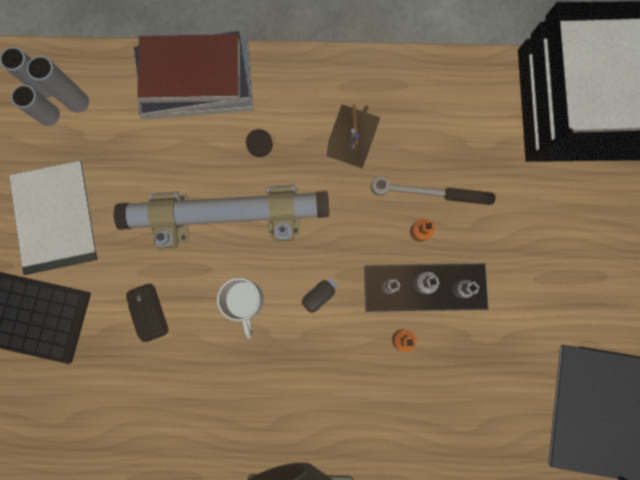

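The left (+y) coupler is the one at top (165,237) and side (262,383). The tray sockets are at top (391,286), (428,283) and (467,289). The orange look-alikes outside the tray, at top (423,230) and (404,341), are excluded. I'll enlarge these areas and get the network detections.

```bash
cat > h.py <<'E'
from workcell import monitor, vision, job, models
import cv2, numpy as np
def cam(n):
    f=vision.grab_frame(n); return f["img"],np.array(f["mtx"]),np.array(f["view"])
def proj(p,K,V):
    c=V[:3,:3]@np.array(p,float)+V[:3,3]; q=K@c; return q[:2]/q[2]
def atz(px,K,V,z):
    R,t=V[:3,:3],V[:3,3]; C=-R.T@t; d=R.T@np.linalg.inv(K)@np.array([px[0],px[1],1.]); return C+d*(z-C[2])/d[2]
def tri(obs): # [(px,K,V)]
    P=[K@V[:3] for _,K,V in obs]
    x=cv2.triangulatePoints(P[0],P[1],np.array(obs[0][0],float).reshape(2,1),np.array(obs[1][0],float).reshape(2,1)); return (x[:3]/x[3]).ravel()
def crop(img,x0,y0,x1,y1,s,name):
    cv2.imwrite("pics/"+name,cv2.resize(img[y0:y1,x0:x1,::-1],None,fx=s,fy=s,interpolation=cv2.INTER_CUBIC))
E
python3 - <<'E'
from h import *
np.set_printoptions(precision=1,suppress=True)
for c in("side","top"):
    img,K,V=cam(c)
    print(c,"C",-V[:3,:3].T@V[:3,3])
    for q in("rail","nut_1","nut_2","tray","socket_19","socket_24","socket_30"):
        print(q,[(np.round(d["at"],1).tolist(),round(float(d["confidence"]),2)) for d in models.mark_of(c,q)][:5])
    if c=="side":
        a=cv2.resize(img[150:260,330:460],None,fx=5,fy=5,interpolation=2); cv2.imwrite("pics/st.png",a[:,:,::-1])
        a=cv2.resize(img[350:430,210:300],None,fx=4,fy=4,interpolation=2);b=cv2.resize(img[240:320,250:340],None,fx=4,fy=4,interpolation=2)
        cv2.imwrite("pics/sn.png",np.hstack([a,b])[:,:,::-1])
    else:
        a=cv2.resize(img[255:320,360:495],None,fx=5,fy=5,interpolation=2); cv2.imwrite("pics/tt.png",a[:,:,::-1])
        a=cv2.resize(img[210:255,140:200],None,fx=6,fy=6,interpolation=2);b=cv2.resize(img[200:245,255:315],None,fx=6,fy=6,interpolation=2)
        cv2.imwrite("pics/tn.png",np.hstack([a,b])[:,:,::-1])
E
```

```text
side C [298.4 717.9 887.7]
rail [([254.7, 348.9], 0.83)]
nut_1 [([261.7, 388.7], 0.87), ([298.0, 272.3], 0.53)]
nut_2 [([261.7, 388.7], 0.87), ([298.0, 272.3], 0.53)]
tray [([388.2, 211.6], 0.59)]
socket_19 [([336.3, 208.0], 0.81), ([399.4, 189.5], 0.74), ([378.5, 236.5], 0.71), ([434.0, 238.3], 0.64), ([386.3, 215.4], 0.55)]
socket_24 [([336.3, 208.0], 0.81), ([399.4, 189.5], 0.74), ([378.5, 236.5], 0.71), ([434.0, 238.3], 0.64), ([386.3, 215.4], 0.55)]
socket_30 [([336.3, 208.0], 0.81), ([399.4, 189.5], 0.74), ([378.5, 236.5], 0.71), ([434.0, 238.3], 0.64), ([386.3, 215.4], 0.55)]
top C [ 427.9   -7.9 1056.6]
rail [([226.9, 215.5], 0.88)]
nut_1 [([163.0, 240.6], 0.76), ([281.1, 233.4], 0.74)]
nut_2 [([163.0, 240.6], 0.76), ([281.1, 233.4], 0.74)]
tray [([424.2, 286.9], 0.82), ([257.7, 144.0], 0.49)]
socket_19 [([459.6, 288.7], 0.93), ([423.6, 283.0], 0.9), ([399.7, 343.6], 0.76), ([419.0, 229.0], 0.69), ([386.6, 285.4], 0.66)]
socket_24 [([459.6, 288.7], 0.93), ([423.6, 283.0], 0.9), ([399.7, 343.6], 0.76), ([419.0, 229.0], 0.69), ([386.6, 285.4], 0.66)]
socket_30 [([459.6, 288.7], 0.93), ([423.6, 283.0], 0.9), ([399.7, 343.6], 0.76), ([419.0, 229.0], 0.69), ([386.6, 285.4], 0.66)]
```

View pics/st.png

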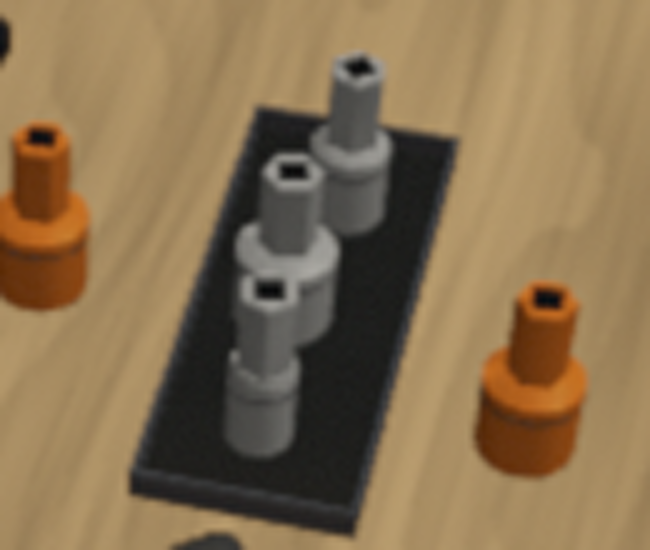

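View pics/sn.png

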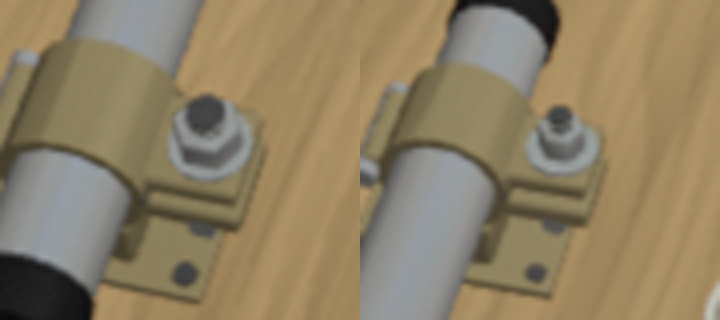

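View pics/tt.png

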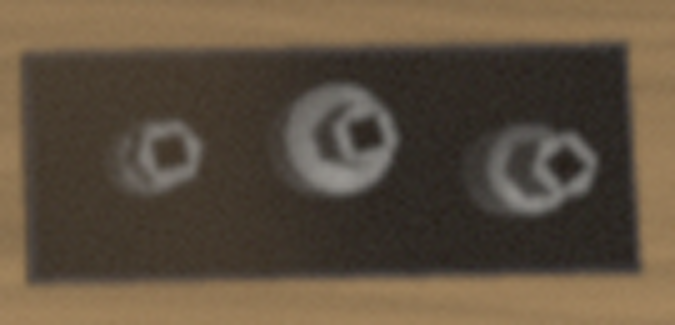

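View pics/tn.png

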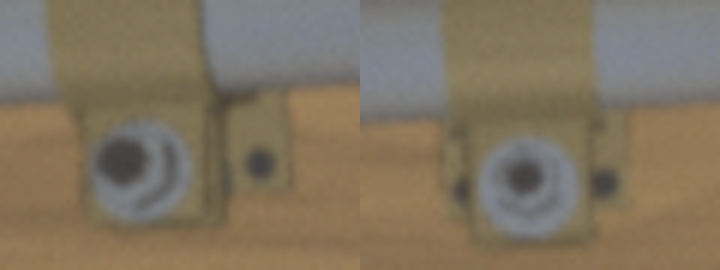

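The left nut nearly fills its flange and has the thick bolt, so it is the 24 mm nut. The right one is clearly smaller. In the tray, the left socket is the thinnest (19), the middle one the widest (30), and the right one at top (467,289) / side (400,165) is in between, so it is socket_24. Next I'll measure positions from both views and fit the yaws.

```bash
cat > m.py <<'E'
from h import *
np.set_printoptions(precision=1,suppress=True)
F={c:cam(c) for c in("side","top")}
S,T=F["side"],F["top"]
def darkc(img,c,r,thr,up=8):
    x,y=int(c[0]),int(c[1]); g=cv2.cvtColor(img[y-r:y+r+1,x-r:x+r+1],cv2.COLOR_RGB2GRAY)
    g=cv2.resize(g,None,fx=up,fy=up,interpolation=cv2.INTER_CUBIC)
    n,l,st,ce=cv2.connectedComponentsWithStats((g<thr).astype(np.uint8))
    h=g.shape[0]/2
    k=min(range(1,n),key=lambda i:np.hypot(*(ce[i]-h))-0.02*st[i,4]**.5) 
    return (ce[k]+.5)/up-.5+[x-r,y-r], st[k,4]/up**2, np.ptp([g.min(),g.max()])
def pr(n,s,t):
    p=tri([(s,*S[1:]),(t,*T[1:])]); e=[proj(p,*F[c][1:])-q for c,q in(("side",s),("top",t))]
    print(n,"s",np.array(s),"t",np.array(t),"P",p,"err",np.hypot(*e[0]),np.hypot(*e[1])); return p
E
python3 - <<'E'
from m import *
for n,s,t in (("nutL",(261,378),(160,236)),("sockR",(401,163),(473.6,287.6)),("sock19",(383.5,207.8),(393.7,285.8)),("sock30",(388.3,184.3),(432.6,281.6))):
    th=80
    a,A,_=darkc(S[0],s,6 if n!='nutL' else 8,70); b,B,_=darkc(T[0],t,5 if n!='nutL' else 8,75 )
    print(A,B); pr(n,a,b); pr(n+" eye",s,t)
pr("nutbase",(261.7,388.7),(163,240.6)); pr("rail",(254.7,348.9),(226.9,215.5)); pr("sock24base",(399.4,189.5),(459.6,288.7))
for sc in (0,1):
    f=F[("side","top")[sc]][0]
    for nm,x,y,h in ((("n",262,383,16),("s",401,175,22)),(("n",163,237,14),("s",468,288,16)))[sc]:
        cv2.imwrite(f"pics/z{nm}{sc}.png",cv2.resize(f[y-h:y+h,x-h:x+h,::-1],(500,500),interpolation=cv2.INTER_LANCZOS4))
a=[[cv2.imread(f"pics/z{n}{k}.png") for k in(0,1)] for n in "ns"]
cv2.imwrite("pics/z.png",cv2.resize(np.vstack([np.hstack(r) for r in a]),(600,600)))
E
```

```text
38.171875 28.265625
nutL s [260.6 378.2] t [160.  236.4] P [551.8 272.1  92.1] err 0.38290665574442095 0.4274299889521557
nutL eye s [261 378] t [160 236] P [551.8 271.8  92.3] err 0.7605334306802046 0.8473346955649179
12.328125 31.75
sockR s [401.3 163. ] t [472.6 287.5] P [ 466.9 -317.4   82.1] err 0.3995287702222418 0.6245286303927559
sockR eye s [401 163] t [473.6 287.6] P [ 467.5 -319.7   80.3] err 0.1791952975016727 0.2805704260866858
17.4375 26.9375
sock19 s [383.5 207.5] t [393.5 285. ] P [ 469.  -168.7   82.2] err 0.40463848977181105 0.5854807467868848
sock19 eye s [383.5 207.8] t [393.7 285.8] P [ 468.4 -169.    81.3] err 0.07021759853180867 0.10182774908649588
13.921875 31.375
sock30 s [388.2 183.8] t [432.7 281.3] P [ 477.3 -242.6   81.9] err 0.36244335364798613 0.5458361867139432
sock30 eye s [388.3 184.3] t [432.6 281.6] P [ 476.9 -242.6   80.6] err 0.3204275643320637 0.4824355617751594
nutbase s [261.7 388.7] t [163.  240.6] P [549.7 274.1  65.6] err 0.788485828658428 0.8794661188504952
rail s [254.7 348.9] t [226.9 215.5] P [613.5 164.3  -5.9] err 0.6737393492930144 0.7977844840849552
sock24base s [399.4 189.5] t [459.6 288.7] P [ 465.6 -313.5   12.3] err 0.8373551482484759 1.263287050181677
```

View pics/z.png

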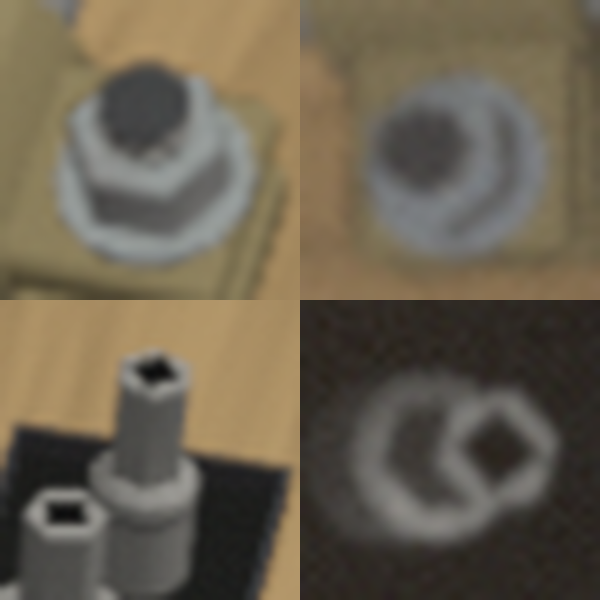

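```bash
cat > ov.py <<'E'
from m import *
def hexa(c,af,z,yaw,n=6): 
    a=np.radians(yaw+30+60*np.arange(6)); R=af/2/np.cos(np.pi/6); return [(c[0]+R*np.cos(t),c[1]+R*np.sin(t),z) for t in a]
def overlay(cn,box,up,c,hexes,yaw):
    img,K,V=F[cn]; x0,y0,x1,y1=box
    o=cv2.resize(img[y0:y1,x0:x1,::-1],None,fx=up,fy=up,interpolation=cv2.INTER_LANCZOS4)
    for af,z in hexes:
        q=np.array([(proj(p,K,V)-[x0,y0]+.5)*up-.5 for p in hexa(c,af,z,yaw)]); cv2.polylines(o,[np.round(q).astype(int).reshape(-1,1,2)],True,(0,0,255),1)
    cv2.putText(o,str(yaw),(3,14),0,.5,(255,0,0),1); return o
E
python3 - <<'E'
from ov import *
for z in(94.5,): print("bolt", atz((260.6,378.2),*S[1:],z),atz((160,236.4),*T[1:],z))
P=[atz(p,*S[1:],72.5) for p in((263.1,392.1),(256.1,390.5),(269.7,386.7))]; print(P)
c=(551.3,272.5)
for p in P: print(np.degrees(np.arctan2(p[1]-c[1],p[0]-c[0]))-30, np.hypot(p[1]-c[1],p[0]-c[0]))
a=[overlay("side",(246,367,278,399),8,c,((24,72.5),(24,85)),y) for y in(0,10,20,30,40,50)]
cv2.imwrite("pics/on.png",np.vstack([np.hstack(a[:3]),np.hstack(a[3:])]))
E
```

```text
bolt [550.4 273.4  94.5] [552.3 271.5  94.5]
[array([544.5, 282.8,  72.5]), array([555.8, 283.4,  72.5]), array([538.3, 271. ,  72.5])]
93.27315540513776 12.338925943866824
37.69066538198787 11.834110008950427
-203.28981317687834 13.049124446646129
```

View pics/on.png

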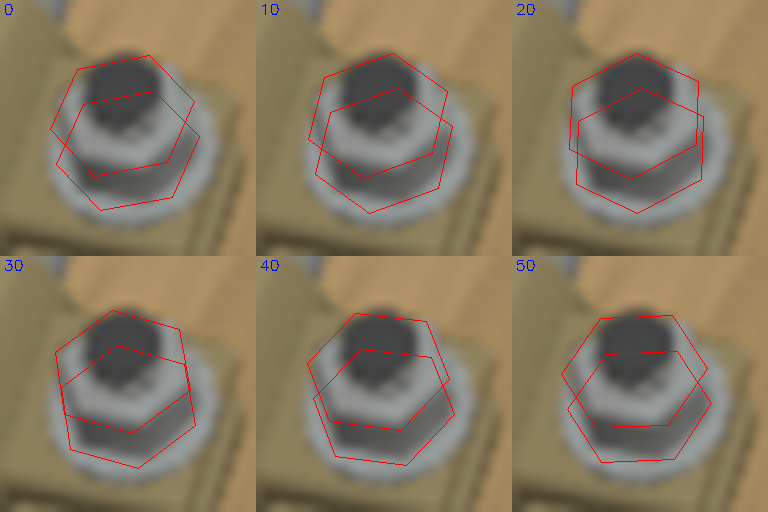

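```bash
python3 - <<'E'
from ov import *
for n,s,t in (("24",(401.3,163.2),(473.3,287.5)),("19",(383.5,207.6),(393.6,285.4)),("30",(388.3,184.),(432.6,281.5))): print(n, atz(s,*S[1:],82.5),atz(t,*T[1:],82.5))
c=(467.1,-319)
rows=[]
for cn,box,up in(("side",(389,151,413,175),8),("top",(462,276,486,300),8)):
    rows.append(np.hstack([overlay(cn,box,up,(atz((401.3,163.2),*S[1:],82.5) if cn=="side" else atz((473.3,287.5),*T[1:],82.5)),((22,82.5),),y) for y in(0,15,30,45)]))
cv2.imwrite("pics/os.png",np.vstack(rows))
E
```

```text
24 [ 465.9 -316.5   82.5] [ 468.1 -318.4   82.5]
19 [ 468.1 -168.3   82.5] [ 469.3 -168.6   82.5]
30 [ 476.1 -241.4   82.5] [ 477.9 -242.1   82.5]
```

View pics/os.png

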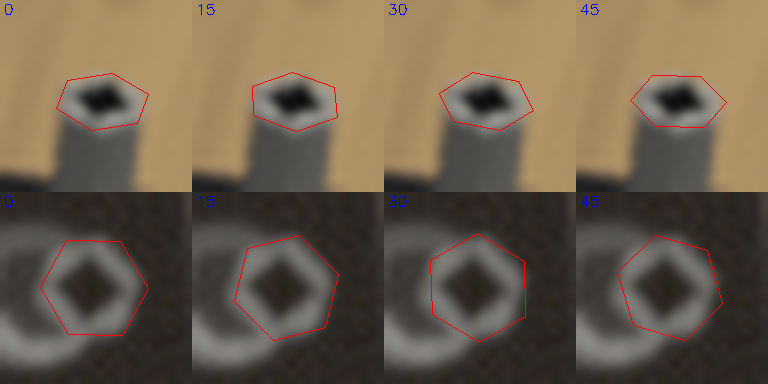

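```bash
cat > yawfit.py <<'E'
from ov import *
def ring(img,K,V,c,z,af,yaw):
    """signed contrast along hex: just inside minus just outside"""
    g=img.astype(np.float32).mean(2); pts=[]
    h=np.array(hexa(c,af,z,yaw)); 
    for i in range(6):
        a,b=h[i],h[(i+1)%6]; pts+= [a+(b-a)*t for t in np.linspace(.05,.95,12)]
    pts=np.array(pts); cc=np.array([c[0],c[1],z]); out=[]
    for k in(-1.2,1.2):
        d=pts-cc; q=cc+d*(1+k/np.linalg.norm(d,axis=1))[:,None]
        u=np.array([proj(p,K,V) for p in q],np.float32); out.append(cv2.remap(g,u[:,:1].copy(),u[:,1:].copy(),cv2.INTER_LINEAR).ravel())
    return (out[0]-out[1]).mean()
def fit(cam,c0,z,afs):
    from scipy.optimize import minimize
    r=[]
    for y in range(0,60,5):
        best=max((ring(*F[cam],(c0[0]+dx,c0[1]+dy),z,af,y),dx,dy,af) for dx in np.arange(-2,2.1,1) for dy in np.arange(-2,2.1,1) for af in afs); r.append((round(float(best[0]),1),y,*map(float,best[1:])))
    return r
E
python3 - <<'E'
from yawfit import *
for x in sorted(fit("top",atz((473.3,287.5),*T[1:],82.5),82.5,(20,21,22)),reverse=True)[:6]: print(x)
print()
for x in sorted(fit("side",atz((401.3,163.2),*S[1:],82.5),82.5,(20,21,22)),reverse=True)[:6]: print(x)
E
```

```text
(32.0, 15, 0.0, 1.0, 22.0)
(32.0, 10, 0.0, 1.0, 22.0)
(31.9, 20, 0.0, 1.0, 22.0)
(31.6, 5, 0.0, 1.0, 22.0)
(31.4, 25, 0.0, 1.0, 22.0)
(31.2, 0, 0.0, 1.0, 22.0)

(4.7, 35, 0.0, -1.0, 22.0)
(4.6, 40, 0.0, -1.0, 22.0)
(4.6, 30, 0.0, -1.0, 22.0)
(4.6, 25, 0.0, -1.0, 22.0)
(4.6, 20, 0.0, -1.0, 22.0)
(4.5, 15, 0.0, -1.0, 22.0)
```

Best estimates: socket_24 top is at about (467,-317.5,82.5) with flats at about 15° mod 60. The left nut is at about (551.5,272.3) with flats at about 35° mod 60. I'll grip with the jaws along -45° and use -25° on the nut. Moving above the socket.

```bash
python3 -m creep '2.94 2.3 0 0 0 0.12 -1;2.94 2.3 0 0 0 0.12 -1;2.94 2.3 0 0 0 0.12 -1;2.94 2.3 0 0 0 0.12 -1;2.94 2.3 0 0 0 0 -1;2.94 2.3 0 0 0 0 -1;2.94 2.3 0 0 0 0 -1;2.94 2.3 0 0 0 0 -1;2.94 2.3 0 0 0 0 -1;2.94 2.3 0 0 0 0 -1;0 0 0 0 0 0 -1' 25
```

```text
time_s: 2.22
ee_pos: [476.7, -308.7, 214.4]
ee_rot: [180.0, -0.3, -44.1]
force: [-0.3, -0.5, 0.0]
gripper_width: 91.2
```

```bash
python3 -m creep '-0.8 -0.8 -2 0 0 -0.015 -1;-0.1 -0.1 -3 0 0 0 -1;0 0 -3 0 0 0 -1;0 0 -1 0 0 0 -1;0 0 0 0 0 0 -1;0 0 0 0 0 0 -1'; python3 - <<'E'
from h import *
s=monitor.state(); print(s["ee_pos"],s["ee_rot"])
for c in("side","top"):
    img,K,V=cam(c); p=proj(s["ee_pos"],K,V); print(c,p)
    x,y=map(int,p); crop(img,max(0,x-60),max(0,y-60),x+60,y+60,5,f"pg_{c}.png")
E
```

```text
time_s: 2.72
ee_pos: [470.4, -316.5, 123.0]
ee_rot: [-180.0, -0.7, -44.5]
force: [0.9, -0.2, 0.3]
gripper_width: 91.1
[ 470.38375679 -316.49126816  123.01061032] [-179.97947537   -0.67489455  -44.49242157]
side [400.75655615 147.27067899]
top [479.34086571 285.40539385]
```

View pics/pg_side.png

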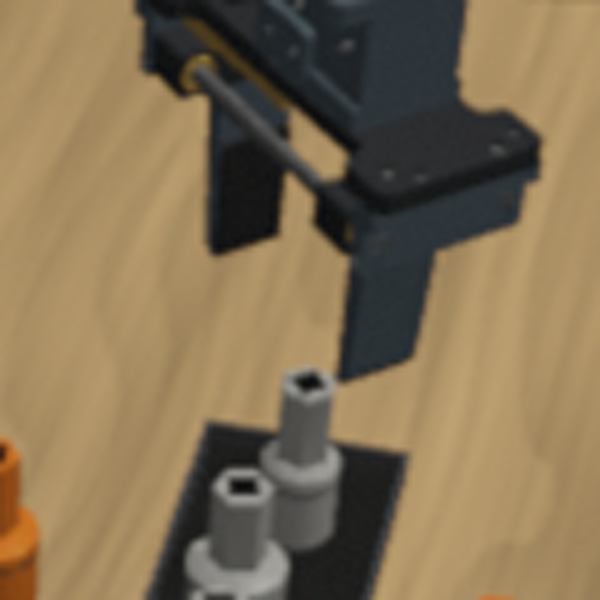

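View pics/pg_top.png

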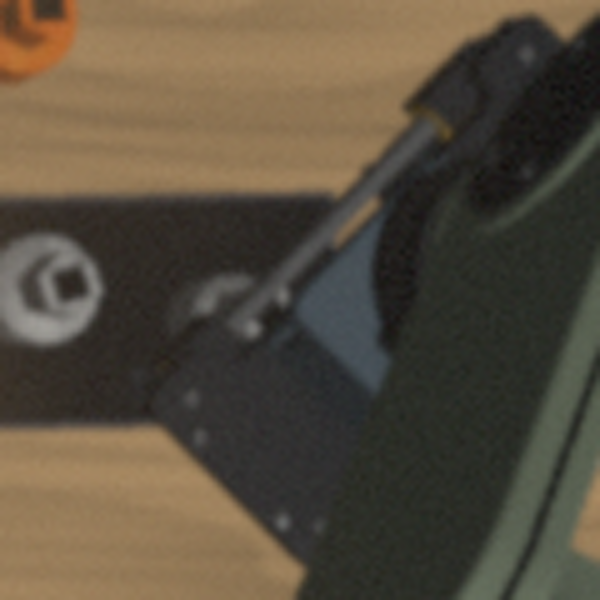

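The fingers straddle socket_24. The finger tips are at crop (245,245) and (378,375), and the socket neck is below and between them. Correcting, descending and gripping.

```bash
python3 -m creep '-0.35 -0.1 -1 0 0.012 0 -1;0 0 -2 0 0 0 -1;0 0 -2 0 0 0 -1;0 0 -1 0 0 0 -1;0 0 0 0 0 0 -1;0 0 0 0 0 0 -1' && python3 -m creep '0 0 0 0 0 0 -1'
```

```text
time_s: 3.32
ee_pos: [470.1, -321.6, 67.0]
ee_rot: [179.6, -1.0, -44.5]
force: [0.2, -0.3, 0.1]
gripper_width: 90.8
time_s: 3.4
ee_pos: [470.4, -321.8, 67.5]
ee_rot: [179.6, -1.0, -44.5]
force: [0.6, 1.1, -0.4]
gripper_width: 91.3
```

```bash
python3 -m creep '-0.3 0.4 -1 0.007 0.015 0 -1;0 0 -0.9 0 0 0 -1;0 0 0 0 0 0 -1' && python3 -m creep '0 0 0 0 0 0 -1'
```

```text
time_s: 3.65
ee_pos: [468.7, -318.6, 49.7]
ee_rot: [179.3, -0.4, -44.5]
force: [-0.2, 0.3, -0.4]
gripper_width: 90.9
time_s: 3.73
ee_pos: [468.7, -318.5, 49.4]
ee_rot: [179.3, -0.4, -44.5]
force: [0.5, 0.3, -0.5]
gripper_width: 91.1
```

```bash
python3 -m creep '-0.1 0.1 -0.1 0.012 0.006 0 -1;0 0 0 0 0 0 -1' && python3 -m creep '0 0 0 0 0 0 0.2;0 0 0 0 0 0 1;0 0 0 0 0 0 1;0 0 0 0 0 0 1;0 0 0 0 0 0 1;0 0 0 0 0 0 1' 12
```

```text
time_s: 3.9
ee_pos: [467.7, -317.3, 48.3]
ee_rot: [179.5, 0.4, -44.5]
force: [-1.0, -0.3, 0.4]
gripper_width: 91.2
time_s: 4.4
ee_pos: [468.1, -317.9, 49.1]
ee_rot: [179.6, 0.3, -44.5]
force: [-0.3, -0.2, -0.0]
gripper_width: 53.9
```

```bash
python3 -m creep '0 0 0 0 0 0 1;0 0 0 0 0 0 1;0 0 0 0 0 0 1;0 0 0 0 0 0 1;0 0 0 0 0 0 1;0 0 0 0 0 0 1;0 0 0 0 0 0 1' 25
```

```text
time_s: 4.98
ee_pos: [468.0, -317.7, 49.1]
ee_rot: [179.6, 0.3, -44.5]
force: [0.2, 0.7, 0.1]
gripper_width: 21.7
```

It closed on 21.7 mm, which is the 22 mm flats, so the jaws are aligned. Lifting.

```bash
python3 -m creep '0 0 0 0 0 0 1;0 0 0.5 0 0 0 1;0 0 2 0 0 0 1;0 0 3 0 0 0 1;0 0 3.5 0 0 0 1;0 0 3.5 0 0 0 1;0 0 3 0 0 0 1;0 0 0 0 0 0 1;0 0 0 0 0 0 1' 40; python3 - <<'E'
from h import *
s=monitor.state(); print(s["ee_pos"],s["ee_rot"],s["force"],s["gripper_width"])
o=[]
for c in("side","top"):
    img,K,V=cam(c); p=proj(s["ee_pos"],K,V); x,y=map(int,p); print(c,p)
    o.append(cv2.resize(img[max(0,y-60):y+100,max(0,x-80):x+80],(400,400),interpolation=2))
cv2.imwrite("pics/lift.png",np.hstack([cv2.resize(a,(400,400)) for a in o])[:,:,::-1])
E
```

```text
time_s: 5.73
ee_pos: [462.9, -314.0, 207.6]
ee_rot: [179.4, 1.1, -44.5]
force: [-0.0, -0.5, -2.2]
gripper_width: 21.4
[ 462.86672119 -314.01796682  207.55852405] [179.43781083   1.1056896  -44.51368962] [-0.022421   -0.50431566 -2.16528315] 21.409237436191376
side [407.63810283 113.65793969]
top [494.94641166 287.93913295]
```

View pics/lift.png

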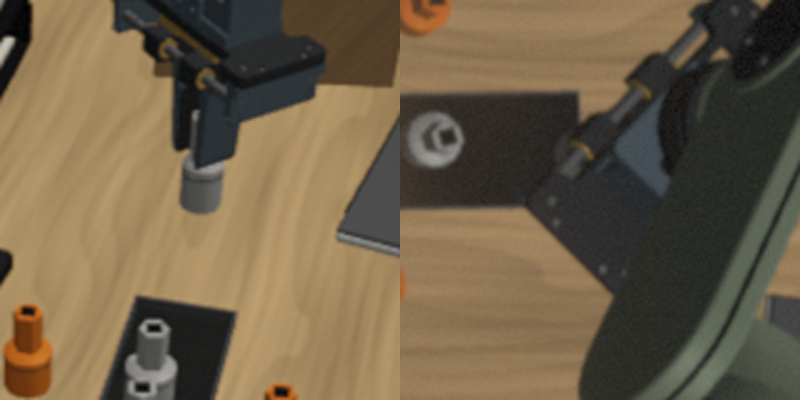

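The socket is held upright and the weight change of 2.2 N (about 220 g) confirms socket_24. Carrying it to the left nut.

```bash
python3 -m creep '0.3 2.5 0 0.01 -0.018 0 1;0.5 3.6 0 0 0 0.05 1;0.6 3.8 0 0 0 0.05 1;0.6 3.8 0 0 0 0.05 1;0.6 3.8 0 0 0 0.05 1;0.6 3.8 0 0 0 0.05 1;0.6 3.8 0 0 0 0.05 1;0.6 3.8 0 0 0 0.04 1;0.6 3.8 0 0 0 0 1;0.6 3.8 0 0 0 0 1;0.6 3.8 0 0 0 0 1;0 0 0 0 0 0 1'
```

```text
time_s: 6.83
ee_pos: [511.0, 106.6, 181.7]
ee_rot: [179.7, 3.2, -24.6]
force: [-0.1, -1.1, -2.0]
gripper_width: 22.2
```

```bash
python3 -m creep '1 3.5 0.4 0.005 -0.028 0 1;1 3.5 0.4 0 -0.028 0 1;1 3.2 0 0 0 0 1;0.6 3 0 0 0 0 1;0.3 1.6 0 0 0 0 1;0 0 0 0 0 0 1;0 0 0 0 0 0 1' && python3 -m creep '0 0 0 0 0 0 1'
```

```text
time_s: 7.42
ee_pos: [542.7, 259.9, 173.4]
ee_rot: [-179.9, 1.5, -24.2]
force: [0.6, -0.2, -1.8]
gripper_width: 21.8
time_s: 7.5
ee_pos: [541.7, 259.2, 171.7]
ee_rot: [179.9, 1.6, -24.2]
force: [-0.5, -0.7, -3.2]
gripper_width: 21.8
```

```bash
python3 -m creep '0.9 1.2 0.2 0 -0.028 -0.014 1;0.1 0.1 0.1 0 0 0 1;0 0 0.1 0 0 0 1'; python3 - <<'E'
from ov import *
s=monitor.state(); print(s["ee_pos"],s["ee_rot"],s["force"],s["gripper_width"])
o=[]
for c in("side","top"):
    img,K,V=F[c]; x,y=((262,350),(165,240))[c=="top"]; 
    o.append(cv2.resize(img[y-60:y+60,x-60:x+60],(400,400),interpolation=2))
cv2.imwrite("pics/pre.png",np.hstack(o)[:,:,::-1])
E
```

```text
time_s: 7.75
ee_pos: [549.9, 267.4, 172.7]
ee_rot: [-179.9, 0.4, -25.2]
force: [-1.3, -0.4, -2.7]
gripper_width: 22.1
[550.2 267.6 173.3] [-179.8    0.3  -25.2] [ 0.2  0.5 -2.3] 21.87859478580798
```

View pics/pre.png

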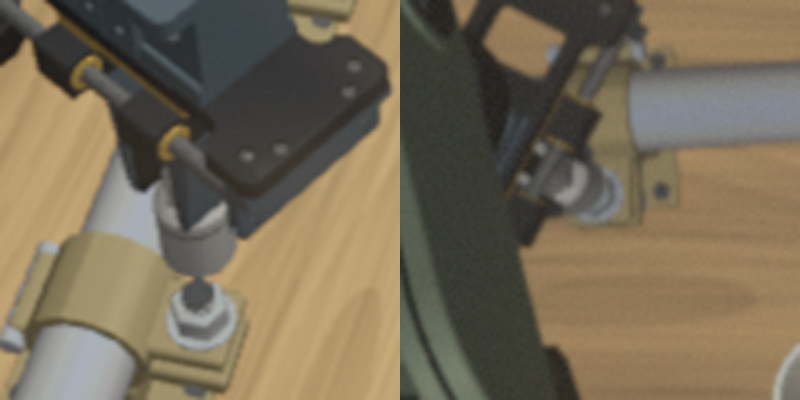

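```bash
python3 -m creep '0.15 0.45 -1 0 -0.006 0 1;0 0 -1.2 0 0 0 1;0 0 0.1 0 0 0 1;0 0 0.1 0 0 0 1'; python3 - <<'E'
from ov import *
s=monitor.state(); e=s["ee_pos"];print(e,s["ee_rot"],s["force"])
import itertools
z0=e[2]-46.4
o=[]
for c,(x,y) in (("side",(262,365)),("top",(165,240))):
    img,K,V=F[c]; h=32; up=12
    im=cv2.resize(img[y-h:y+h,x-h:x+h,::-1],None,fx=up,fy=up,interpolation=cv2.INTER_LANCZOS4)
    raw=im.copy()
    for r,z,cc in((17,z0,e),(17,z0+38,e),(8,94.5,(551.5,272.3)),(16.5,72.5,(551.5,272.3))):
        q=np.array([(proj((cc[0]+r*np.cos(t),cc[1]+r*np.sin(t),z),K,V)-[x-h,y-h]+.5)*up-.5 for t in np.linspace(0,6.283,40)])
        cv2.polylines(im,[np.round(q).astype(int)],True,(0,0,255),1)
    o.append(cv2.resize(im,(400,400),interpolation=cv2.INTER_AREA))
cv2.imwrite("pics/pre2.png",np.hstack(o))
E
```

```text
time_s: 8.18
ee_pos: [551.5, 268.6, 154.1]
ee_rot: [-179.7, 0.0, -25.4]
force: [-0.7, 0.2, -2.3]
gripper_width: 22.1
[551.7 268.8 154.4] [-179.7   -0.   -25.3] [-0.6 -0.1 -2.9]
```

View pics/pre2.png

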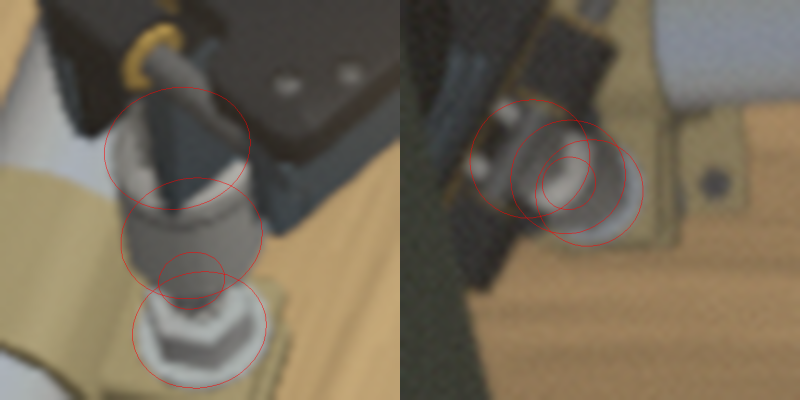

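The predicted socket skirt and nut flange circles match the picture in both views to within about 1 mm. I'll correct y and go down in small steps, watching force.

```bash
python3 -m creep '0 0.38 0.1 -0.005 0 0.006 1;0 0.05 -0.1 0 0 0 1' && python3 -m creep '0 0 0.1 0 0 0 1'
```

```text
time_s: 8.45
ee_pos: [552.4, 273.1, 156.0]
ee_rot: [-179.8, -0.2, -25.0]
force: [-0.3, -0.3, -2.6]
gripper_width: 21.8
time_s: 8.53
ee_pos: [552.4, 273.3, 157.1]
ee_rot: [-179.8, -0.2, -25.0]
force: [-1.1, -0.3, -2.2]
gripper_width: 21.8
```

```bash
python3 -m creep '-0.07 -0.08 -0.5 0 0.003 0 1;0 0 -0.6 0 0 0 1;0 0 -0.4 0 0 0 1' && python3 -m creep '0 0 0.03 0 0 0 1'
```

```text
time_s: 8.78
ee_pos: [552.6, 273.3, 143.1]
ee_rot: [-179.7, -0.2, -25.0]
force: [0.1, -0.4, -2.9]
gripper_width: 21.7
time_s: 8.87
ee_pos: [551.9, 272.9, 142.0]
ee_rot: [-179.8, -0.1, -25.0]
force: [-0.2, -0.4, -2.2]
gripper_width: 21.9
```

```bash
python3 -m creep '-0.03 -0.06 -0.5 0 0 0 1;0 0 -0.1 0 0 0 1' && python3 -m creep '0 0 0 0 0 0 1'
```

```text
time_s: 9.03
ee_pos: [551.4, 272.2, 135.0]
ee_rot: [-179.9, -0.1, -25.0]
force: [0.4, 0.2, -2.8]
gripper_width: 22.0
time_s: 9.12
ee_pos: [551.2, 272.1, 134.5]
ee_rot: [-179.9, -0.1, -25.0]
force: [-0.4, 0.8, -3.0]
gripper_width: 21.5
```

Mouth is about 1–2 mm above the hex top. Going down slowly.

```bash
python3 -m creep '0 0 -0.2 0 0 0 1;0 0 -0.1 0 0 0 1' && python3 -m creep '0 0 -0.2 0 0 0 1' && python3 -m creep '0 0 -0.2 0 0 0 1'
```

```text
time_s: 9.28
ee_pos: [551.3, 272.1, 131.3]
ee_rot: [-179.9, -0.1, -25.0]
force: [0.2, -0.9, -3.6]
gripper_width: 21.9
time_s: 9.37
ee_pos: [551.5, 272.2, 129.4]
ee_rot: [-179.9, -0.1, -25.0]
force: [0.1, 0.2, -2.4]
gripper_width: 21.9
time_s: 9.45
ee_pos: [551.6, 272.2, 127.3]
ee_rot: [-179.9, -0.1, -25.0]
force: [0.0, -0.5, -2.3]
gripper_width: 21.8
```

```bash
python3 -m creep '0 0 -0.2 0 0 0 1;0 0 -0.2 0 0 0 1' && python3 -m creep '0 0 -0.2 0 0 0 1' && python3 -m creep '0 0 -0.15 0 0 0 1'
```

```text
time_s: 9.62
ee_pos: [551.7, 272.2, 123.1]
ee_rot: [-179.9, -0.1, -25.0]
force: [0.5, 0.3, -2.1]
gripper_width: 22.0
time_s: 9.7
ee_pos: [551.7, 272.1, 120.9]
ee_rot: [-179.9, -0.1, -25.0]
force: [-0.1, -0.1, -2.9]
gripper_width: 22.0
time_s: 9.78
ee_pos: [551.6, 272.1, 119.1]
ee_rot: [-179.9, -0.1, -25.0]
force: [1.0, 0.0, 2.1]
gripper_width: 21.7
```

Contact came at TCP 119.1 (predicted home 118.9). Pressing lightly.

```bash
python3 -m creep '0 0 -0.1 0 0 0 1' && python3 -m creep '0 0 -0.1 0 0 0 1'
```

```text
time_s: 9.87
ee_pos: [551.8, 272.4, 118.9]
ee_rot: [-179.8, -0.1, -25.0]
force: [-3.0, -0.7, 8.9]
gripper_width: 21.7
time_s: 9.95
ee_pos: [551.8, 272.4, 119.0]
ee_rot: [-179.8, -0.2, -25.0]
force: [-1.3, -1.2, 4.1]
gripper_width: 21.8
```

```bash
python3 -m creep '0 0 -0.1 0 0 0 1'; python3 - <<'E'
from ov import *
cam("side"); cam("top")
for i in range(3):
    cam("side"); s=monitor.state(); print(s["time_s"],s["ee_pos"],s["ee_rot"],s["force"],s["torque"],s["gripper_width"])
o=[]
for c,(x,y,h) in (("side",(262,365,45)),("side",(390,205,60))):
    img,K,V=F[c]
    o.append(cv2.resize(img[y-h:y+h,x-h:x+h,::-1],(400,400),interpolation=cv2.INTER_CUBIC))
cv2.imwrite("pics/fin.png",np.hstack(o)); cv2.imwrite("pics/fint.png",T[0][:,:,::-1])
E
```

```text
time_s: 10.03
ee_pos: [551.7, 272.4, 119.0]
ee_rot: [-179.8, -0.2, -25.0]
force: [-1.6, -1.6, 4.4]
gripper_width: 22.0
10.2833 [551.7 272.4 119. ] [-179.8   -0.2  -25. ] [-2.5 -1.   5.8] [-0.4  0.5 -0. ] 21.96855888939059
10.3333 [551.7 272.4 119. ] [-179.8   -0.2  -25. ] [-2.7 -1.8  5.9] [-0.4  0.5 -0.1] 21.84144603431785
10.3833 [551.7 272.4 119. ] [-179.8   -0.2  -25. ] [-2.6 -0.1  5.4] [-0.4  0.5 -0. ] 21.552872110123833
```

View pics/fin.png

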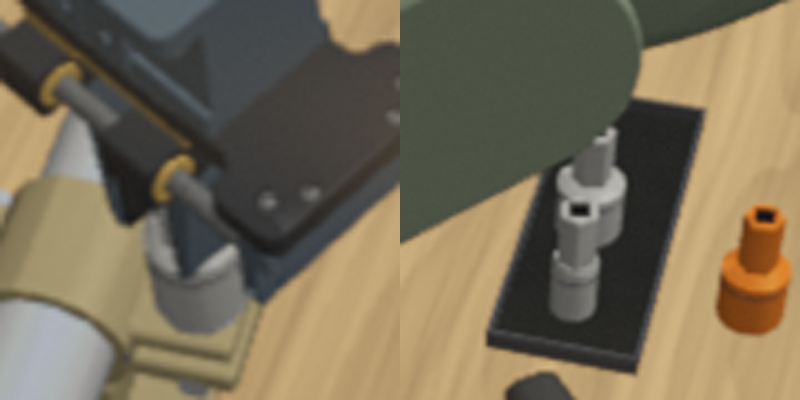

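View pics/fint.png

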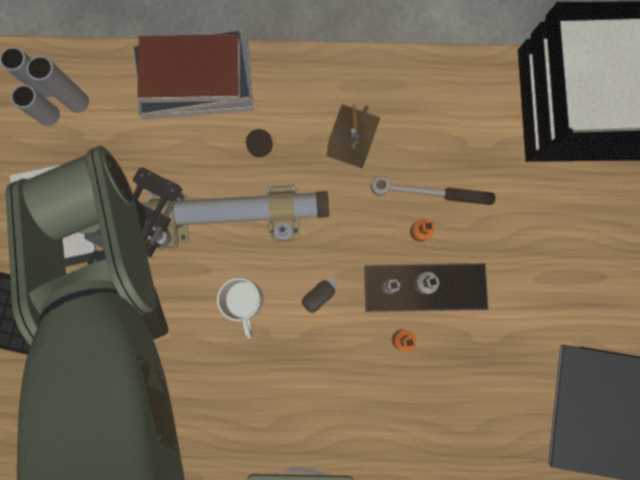

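The socket's skirt sits on the nut's flange, at about (195,285) in the left crop. The 19 and 30 sockets still stand in the tray at top (391,286) and (428,283), and nothing else has moved. The push on the nut is steady at about 8 N. Handing in.

```bash
python3 - <<'E'
from h import *
print(job.job_done()); s=monitor.state(); print(s["time_s"],s["ee_pos"],s["force"],s["gripper_width"])
E
```

```text
the job is handed in; nothing more can be done
None
the job is handed in; nothing more can be done
```

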